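# Open the shaker guard and hold it

## Robot

A 7-joint arm with a two-finger parallel gripper is mounted at the origin on a cart in front of the work surface, level with it; the furniture and walls round the work are solid. World frame = base frame: x ahead of the robot, y to its left, z up, the work surface at z = 0. Lengths are in m, angles in rad, forces in N, time in s.
With the tool pointing down it reaches from about 0.4 to 0.875 m from the base axis. Payload 19.3 kg.
Tool frame: the origin (TCP) lies at the very end of the fingers, on their centre line; the grasp point (between the pads) lies 19 mm behind it (robot.hold_point_z is the distance from the TCP to the grasp point, in m); z points along the fingers, y is the direction in which the jaws open and shut (so a half turn about z gives the same grasp; the last joint's range is limited). The gripper opens to 85 mm and grips with 20 to 120 N. Pads are 22 mm wide; open, the fingers measure 114 mm over their backs; the gripper's body (76 mm by 85 mm) begins 54 mm behind the grasp point. The pads swing forward as they close: fully open they stand 13 mm farther back than shut.
Start: joints at [1.23, 0.521, -0.036, 1.599, 0.021, 1.021, -0.113], TCP at [0.167, -0.602, 0.231] pointing down, gripper open.
Joint ranges: [-2.91, 2.91], [-0.3, 2.13], [-1.5, 1.42], [0.17, 2.43], [-1.26, 4.41], [0.16, 1.93], [-2.52, 2.52]. Speed limits (rad/s): [1.89, 1.89, 2.39, 2.39, 3.01, 3.01, 3.01].

## Interface

Orientations are given as [roll, pitch, yaw] about the fixed x, y, z axes, in that order (R = Rz(yaw) Ry(pitch) Rx(roll)).
In Python, from plant import robot gives the robot as it stands.
- The arm moves only by the tool arm_command, never from a script. Its argument "increments" is a list that holds one entry, the list of rows, each a list of 4 numbers: the shift along the tool's x, y, z in m, then the turn about the tool's z in degrees. In form: [[[tx, ty, tz, turn], ...]]. A call has 1 to 8 rows; each row shifts and turns the commanded pose from where the row before left it, along the tool's axes as they then stand; what a row does not reach is not made up. A row lasts 1/12 s, in which the tool goes at most 41.7 mm and 7.16 degrees, less where a joint would pass 70% of its speed; a pose out of reach is approached as far as the arm can. A call with a gripper value outside its range is refused whole. "gripper" is the opening, from 0 (shut) to 1 (fully open), set as the call begins (left out, the last holds). The fingers move at their own pace and stop on an object; "newtons" is the grip in N (left out, the last holds). Time passes only in rows, so rows that do not move let the fingers close. It gives the time, the measured TCP pose, the force and the opening at its end, in the units of the state.
- robot.sense(): the state, without advancing time (a new reading comes with each control period).
- robot.camera(name): name is "scene" or "top" or "wrist"; returns (picture, depth): 384x512x3 uint8, red, green, blue; 384x512 float32, m along the optical axis (not along the pixel's ray), 0 where there is no reading.
- robot.get_calibration(name): a dict with "mtx" (3x3 intrinsics, pixels), "cam_to_world" (4x4, takes a point from camera to world coordinates). Camera axes: x right, y down, z forward; pixel columns grow to the right and rows downward; lengths in m; the calibration is good to about 2 mm. A picture is of the moment at which its call begins: read the wrist's pose just before it. get_calibration takes no time and is no camera call; for the wrist camera it gives the pose at the moment of the call.
- robot.hand_in(): hands the job in, once; it reports no verdict.
Trained networks look in the newest picture that a camera, given by its name, has taken for a name from the list of things; names that differ only in an ending like _2 or _b are one class to them, and where a whole thing is asked for, a point or a joint stands for the part that bears it (a point fixed in the world has none). Each returns a list of dicts, best first, with "p" (0 to 1); they miss things now and then, are a little off and sometimes report something else, mostly with a low value. They report only what shows in the picture. A call takes as long as a camera call.
- robot.boxes_of(camera, name): "xy" ([column, row] in pixels, amid what is visible of it).
- robot.landmark_of(camera, name): "xy" ([column, row] in pixels: a listed point, or the origin of a listed thing).
The state is a dict: "time": time; "joint_positions": joint angles; "qd": joint speeds; "effort": joint torques, N m; "ee_pos": TCP position; "ee_rot": TCP orientation; "contact_force": force on the tool from outside, world axes, zero at the start; "moment": the same for the moment, N m; "gripper_width": finger opening in m.
Only numpy, scipy, OpenCV 4.12 (cv2) and the standard library are available. Lean on these libraries where they do the work, as an engineer would, in place of code of your own. Each camera call takes 0.05 s, during which the arm holds its last target.

## Task

Turn the shaker's speed dial down (counter-clockwise) until its white pointer line stands at the green idle mark, then open the guard gate: first squeeze the yellow catch on the control column fully, then squeeze the blue catch on the gate and swing the gate toward you over its detent to at least 75 degrees open. Finish while still holding the gate wide open by its blue handle, so that a colleague can reach the bottles, with the dial left on the mark; leave the beaker, the petri dish and the brown vial alone.

Things in the scene. Friction and masses are not known exactly. Their poses are not given: they have to be found in the camera images.
- unit: white bench shaker with a clear guard, 235 x 310 mm, fixed; its top is 150 mm above the bench. Origin: bench level, centre of the base. x axis points to its back, y to its left, z up (gate in front, -x). Control column on the right (y -155 to -35 mm), chamber with gate on the left. What is handled stands up from the top and is taken from straight above.
- dial (a joint): angle of the black speed dial on the column, rad; grows clockwise seen from above, range 0 to 4.0, stays where left (0.05 N m). At 0 the white pointer line points along the unit's -x (front), at 1.57 along its +y. Black ticks every 0.4 rad; the wide green idle mark is at 0.80 rad. Starts at 1.4 to 2.2.
- dial_grip (a point): point on the vertical dial axis at grip height, 37 mm above the unit's top, 7 mm under the top of the grip: an upright bar 42 mm long, 14 mm thick, 32 mm high, pointer line along it. The point turns with the dial: x axis along the bar (pointer at its -x end), y across it.
- catch1 (a joint): travel of the yellow catch on the column, m: 0 = bolt across the gate, 0.012 = fully squeezed, bolt clear from about 0.009. It slides stiffly (4 N) and stays where it is left.
- catch1_grip (a point): yellow catch: midpoint of the outer faces of its two upright tabs WHEN SQUEEZED, 30 mm above the unit's top; axes as the unit's. Over the outer faces 50 mm along y (38 squeezed); tabs 22 mm wide along x, 5 to 47 mm above the unit's top. The tab at -y (19 mm from the point) is fixed, the one at +y (31 mm) slides to -y.
- catch2 (a joint): travel of the blue catch on the gate, m: 0 = bolt shot, 0.010 = fully squeezed, bolt clear from about 0.009. Sprung: 5 N to start, 10 N at the end; it shoots back when let go.
- catch2_grip (a point): blue catch and handle of the gate: midpoint of the outer faces of its two tabs WHEN SQUEEZED, 30 mm above the unit's top, 115 mm from the hinge axis. Turns with the gate; axes as the unit's when shut. Over the outer faces 50 mm along y (40 squeezed); tabs 22 mm wide, 5 to 46 mm above the unit's top. Tab at +y (20 mm from the point) fixed, at -y (30 mm) slides to +y.
- gate_handle: the blue handle (fixed tab and sliding tab) as a body of the gate; its origin lies on the gate's hinge axis at bench level, and it turns with the gate: the gate leaf runs from there along its -y.
- gate (a joint): guard gate, rad: 0 shut, 1.57 end stop; vertical hinge. Opens toward the unit's -x, clockwise seen from above (its direction from the hinge turns from the unit's -y to -x). A light spring pulls it shut (0.12 N m when wide); a sprung detent at 0.6 to 0.9 rad resists with 0.2 N m, some 2 N at the handle. Let go, it falls back to 1.14 or less. Opens only with both bolts clear.
- gate_hinge (a point): point on the vertical hinge axis of the gate, at the left front of the unit, 30 mm above the unit's top; axes as the unit's, does not turn.
- beaker: small glass beaker, 54 mm wide, 70 mm high, loose bystander; origin at the centre of its underside
- petri: petri dish, 61 mm wide, 14 mm high, loose bystander; origin at the centre of its underside
- amber_jar: brown vial with cap, 42 mm wide, 87 mm high, loose bystander; origin at the centre of its underside

How it is judged:
By the outcome, as a careful person would: the job done as asked, in the order asked, and still so for the second after the job is handed in, while the arm keeps its last pose, push and grip.
It also fails if it takes over 61 s, if anything falls off the work surface, if the arm or the gripper's body presses on something with over 40 N, if the wrist force passes 120 N, or if a joint passes its speed limit or range.

## Working session

There is one attempt and no reset: what is moved stays moved. The work goes in short steps, Python scripts to look and compute and a tool call to move; the robot and the scene stay as the last step left them, time stands still between calls to the robot, and variables do not carry over. Pictures are saved under pics/ and viewed, and the job is handed in when it is done.

Besides the shell and the picture viewer there is one more tool, called after "Emit:" as name(argument=value, ...), one argument or row to a line, values as JSON. arm_command: Moves the arm, as the interface text tells. Its arguments: {"type":"object","properties":{"increments":{"type":"array"},"gripper":{"type":"number"},"newtons":{"type":"number"}},"required":["increments"]}

```bash
mkdir -p pics; ls; python3 - <<'E'
from plant import robot
import cv2,numpy as np
print(robot.sense())
for c in ("scene","top","wrist"):
    im,d=robot.camera(c); cv2.imwrite(f"pics/{c}0.png",im[:,:,::-1])
    print(c,robot.get_calibration(c))
    for n in ("dial_grip","catch1_grip","catch2_grip","gate_hinge","unit","gate_handle","beaker","petri","amber_jar"):
        try: print(n,[(np.round(r["xy"],1).tolist(),round(r["p"],2)) for r in robot.landmark_of(c,n)[:2]])
        except Exception as e: print(n,e)
E
```

```text
pics
{'time': 0.0, 'joint_positions': array([ 1.22982225,  0.52200176, -0.03634965,  1.59996931,  0.02119848,
        1.02109229, -0.11280285]), 'qd': array([-0.00011456, -0.00121488, -0.00022597, -0.00126508, -0.00056311,
        0.00021791, -0.00010544]), 'effort': array([-8.32220885e-04, -9.27088666e+01,  1.97894365e+00, -3.69909525e+01,
        1.77069521e-02,  8.26388161e-03,  5.41987174e-05]), 'ee_pos': array([ 0.16706781, -0.60192834,  0.23074697]), 'ee_rot': array([-3.14050868e+00,  6.40056242e-05,  2.70779092e-01]), 'contact_force': array([-0.06100953, -0.4433594 , -0.30526945]), 'moment': array([-1.20110693e-03, -4.84838794e-05,  5.65378426e-02]), 'gripper_width': 0.08561923240386023}
scene {'mtx': array([[450.96222473,   0.        , 253.39579425],
       [  0.        , 450.96222473, 180.03004659],
       [  0.        ,   0.        ,   1.        ]]), 'cam_to_world': array([[-0.91259639, -0.22169471,  0.34353935,  0.03000342],
       [-0.40880801,  0.48116006, -0.7754747 ,  1.26978748],
       [ 0.00662123, -0.84813705, -0.52973551,  0.94362376],
       [ 0.        ,  0.    
[... 977 characters left out ...]
i [([151.2, 207.1], 0.53)]
amber_jar [([339.4, 240.4], 0.69)]
wrist {'mtx': array([[265.22801569,   0.        , 253.77390729],
       [  0.        , 265.22801569, 188.18503227],
       [  0.        ,   0.        ,   1.        ]]), 'cam_to_world': array([[ 2.67290778e-01, -9.13297447e-01, -3.07316471e-01,
         2.46827924e-01],
       [-9.63615915e-01, -2.53303193e-01, -8.53338202e-02,
        -5.80199196e-01],
       [ 9.09167570e-05,  3.18943986e-01, -9.47773562e-01,
         3.74595519e-01],
       [ 0.00000000e+00,  0.00000000e+00,  0.00000000e+00,
         1.00000000e+00]])}
dial_grip []
catch1_grip []
catch2_grip []
gate_hinge []
unit []
gate_handle []
beaker []
petri []
amber_jar []
```

```bash
python3 - <<'E'
import cv2
a=cv2.imread("pics/top0.png"); c=a[110:280,110:380]; cv2.imwrite("pics/top0c.png",cv2.resize(c,None,fx=2.9,fy=2.9,interpolation=cv2.INTER_CUBIC))
a=cv2.imread("pics/scene0.png"); c=a[110:320,130:380]; cv2.imwrite("pics/scene0c.png",cv2.resize(c,None,fx=2.8,fy=2.8,interpolation=cv2.INTER_CUBIC))
E
```

```text
(no output)
```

View pics/top0c.png

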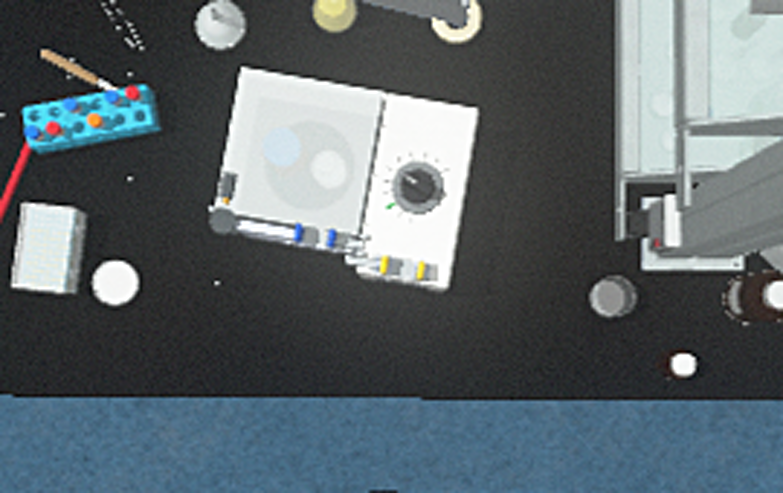

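View pics/scene0c.png

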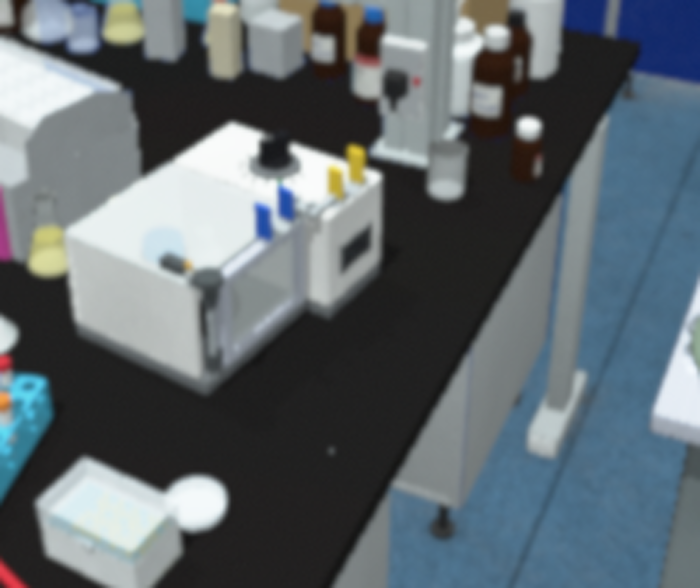

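View pics/scene0.png

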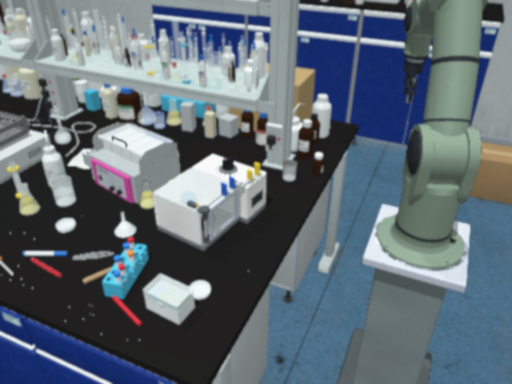

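```bash
cat > h.py <<'E'
from plant import robot
import numpy as np, cv2
def ray(cal,xy):
    T=cal["cam_to_world"]; d=np.linalg.inv(cal["mtx"])@[xy[0],xy[1],1.]; d=T[:3,:3]@d
    return T[:3,3],d/np.linalg.norm(d)
def tri(rs):
    A=np.zeros((3,3));b=np.zeros(3)
    for o,d in rs:
        P=np.eye(3)-np.outer(d,d);A+=P;b+=P@o
    p=np.linalg.solve(A,b)
    return p,max(np.linalg.norm((np.eye(3)-np.outer(d,d))@(p-o)) for o,d in rs)
def proj(cal,p):
    T=cal["cam_to_world"]; q=T[:3,:3].T@(np.asarray(p)-T[:3,3]); q=cal["mtx"]@q; return q[:2]/q[2]
E
python3 - <<'E'
from h import *
S=robot.get_calibration("scene");T=robot.get_calibration("top")
for n,s,t in [("dial",[228.5,158.8],[251.6,174.1]),("c1",[255.2,171.8],[252.7,202.2]),("c2",[224.3,183.6],[220.3,188.2]),("hinge",[204.3,202.6],[186.8,187.4]),("unit",[211.2,213.9],[230.4,173.1]),("beaker",[289.6,177.4],[316.4,214]),("petri",[201.8,291.7],[151.2,207.1]),("jar",[316.9,168.6],[339.4,240.4])]:
    p,e=tri([ray(S,s),ray(T,t)]);print(n,p.round(4),round(e,4))
im,d=robot.camera("top")
# height map
v,u=np.mgrid[0:384,0:512]
K=T["mtx"];P=np.stack([(u-K[0,2])/K[0,0]*d,(v-K[1,2])/K[1,1]*d,d],-1)@T["cam_to_world"][:3,:3].T+T["cam_to_world"][:3,3]
P[d==0]=np.nan
for vv in range(4,260,12):
    print(vv,' '.join('%4.0f'%(P[vv,uu,2]*1000) if d[vv,uu]>0 else '   .' for uu in range(200,512,14)))
for uu in (320,335,350,380): print(uu,[(P[vv,uu]*100).round(0).tolist() for vv in (20,60,100,140,180)])
E
```

```text
dial [0.6467 0.0887 0.197 ] 0.0008
c1 [0.5485 0.0843 0.168 ] 0.0003
c2 [0.6003 0.2032 0.1758] 0.0028
hinge [0.6029 0.3247 0.1785] 0.0038
unit [0.6738 0.1743 0.0154] 0.0004
beaker [ 0.5123 -0.1701  0.0129] 0.0002
petri [ 0.5343  0.4906 -0.0036] 0.0016
jar [ 0.4181 -0.2544  0.0313] 0.0095
4    1  149   -1   -3   10    7   -2   -1   -3  320  360  658  675  762  768  772  769  766  769 -793 -798 -803 -791
16   -3   86   -0   -2    2   14   -7   -0    0  317  314  658  659  751  770  771  769  769  767    4 -806 -780 -796
28   -5   -4    6    3   38   98  -10   -2   -3  325  343  658  659  783  818  822  818  821  817  819 -790 -778 -815
40   43    2   -3  125  178  183  181    3  -10  327  372  658  656  782  821  819  820  816  820  819 -798 -784 -801
52   16   -1  107  171  180  182  122    2    2  315  381  661  691  782  821  822  819  819  818  819 -800 -793 -796
64    6    1  123  182  178  180    6   -2   -1  324  321  659  689  784  817  822  818  823  817  820 -816 -794 -803
76    1   -5  120  181  179  181   -7    1   -0  318  328  659  685  785  819  820  820  816  819  818 -7
[... 1538 characters left out ...]
    2 -811 -806 -794
244    3    3    8   -0   -3    2   -3    6    0   -1    2   -2    2    5    4   -4    4    1    2    7 -803 -807 -795
256 -795 -811 -805 -804 -807 -804 -791 -811 -814 -794 -796 -808 -801 -810 -809 -793 -806 -790 -802 -800 -786 -812 -794
320 [[132.0, -19.0, 0.0], [115.0, -19.0, -0.0], [98.0, -19.0, -0.0], [81.0, -19.0, 0.0], [65.0, -19.0, 0.0]]
335 [[116.0, -19.0, 31.0], [102.0, -19.0, 33.0], [88.0, -19.0, 32.0], [75.0, -19.0, 32.0], [64.0, -22.0, 12.0]]
350 [[100.0, -17.0, 66.0], [89.0, -16.0, 66.0], [78.0, -16.0, 66.0], [68.0, -16.0, 66.0], [62.0, -25.0, 27.0]]
380 [[96.0, -22.0, 74.0], [84.0, -20.0, 79.0], [75.0, -21.0, 77.0], [68.0, -24.0, 66.0], [58.0, -25.0, 62.0]]
```

View pics/top0.png

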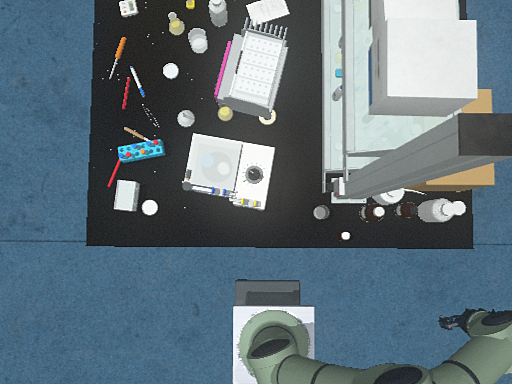

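```bash
cat >> h.py <<'E'
def plan(goals,start=None):
    """goals: list of (x,y,z,yawdeg,nrows). prints rows rounded, simulating rounding"""
    if start is None:
        s=robot.sense(); p=np.array(s["ee_pos"]); yaw=np.degrees(s["ee_rot"][2])
    else: p=np.array(start[:3]);yaw=start[3]
    for g in goals:
        n=g[4]; p0=p.copy(); y0=yaw
        dy=(g[3]-y0+180)%360-180
        rows=[]
        for i in range(1,n+1):
            t=p0+(np.array(g[:3])-p0)*i/n; ty=y0+dy*i/n
            c,s_=np.cos(np.radians(yaw)),np.sin(np.radians(yaw))
            X=np.array([c,s_,0]);Y=np.array([s_,-c,0]);Z=np.array([0,0,-1])
            d=t-p; r=[round(float(d@X),4),round(float(d@Y),4),round(float(d@Z),4),round(float(-(ty-yaw)),2)]
            p=p+r[0]*X+r[1]*Y+r[2]*Z; yaw=yaw-r[3]; rows.append(r)
        for k in range(0,n,8): print(str([rows[k:k+8]]).replace(" ",""))
        print("  ->",p.round(4),round(yaw,2))
E
python3 - <<'E'
from h import *
plan([(0.38,-0.2,0.36,57,12),(0.48,0.2,0.36,98,12)])
E
```

```text
[[[0.0261,-0.0276,-0.0107,-3.46],[0.0276,-0.0259,-0.0108,-3.45],[0.0292,-0.0242,-0.0107,-3.46],[0.0306,-0.0224,-0.0107,-3.46],[0.0319,-0.0205,-0.0107,-3.46],[0.0331,-0.0186,-0.0108,-3.45],[0.0341,-0.0166,-0.0107,-3.46],[0.035,-0.0144,-0.0107,-3.46]]]
[[[0.0359,-0.0123,-0.0107,-3.46],[0.0366,-0.0101,-0.0108,-3.45],[0.037,-0.0079,-0.0107,-3.46],[0.0376,-0.0057,-0.0107,-3.46]]]
  -> [ 0.38 -0.2   0.36] 57.0
[[[0.0325,-0.0112,-0.0,-3.42],[0.0331,-0.0092,-0.0,-3.41],[0.0336,-0.0072,-0.0,-3.42],[0.0339,-0.0052,-0.0,-3.42],[0.0342,-0.0032,-0.0,-3.41],[0.0344,-0.0011,-0.0,-3.42],[0.0343,0.0009,-0.0,-3.42],[0.0342,0.003,-0.0,-3.41]]]
[[[0.034,0.005,-0.0,-3.42],[0.0337,0.007,-0.0,-3.42],[0.0331,0.009,-0.0,-3.41],[0.0326,0.011,-0.0,-3.42]]]
  -> [0.48 0.2  0.36] 98.0
```

Emit:
arm_command(
  increments=[
    [[0.026,-0.028,-0.011,-3.5],[0.028,-0.026,-0.011,-3.5],[0.029,-0.024,-0.011,-3.5],[0.031,-0.022,-0.011,-3.5],[0.032,-0.02,-0.011,-3.5],[0.033,-0.019,-0.011,-3.5],[0.034,-0.017,-0.011,-3.5],[0.035,-0.014,-0.011,-3.5]],
  ],
  gripper=1,
)

```text
time: 2.22
ee_pos: [0.3092, -0.332, 0.32]
ee_rot: [3.141, 0.0, 0.762]
contact_force: [1.4, -1.1, 0.6]
gripper_width: 0.0856
```

Emit:
arm_command(
  increments=[
    [[0.036,-0.012,-0.011,-3.5],[0.037,-0.01,-0.011,-3.5],[0.037,-0.008,-0.011,-3.5],[0.038,-0.006,-0.011,-3.5]],
  ],
)

```text
time: 2.55
ee_pos: [0.3798, -0.1967, 0.3641]
ee_rot: [3.141, 0.0, 1.007]
contact_force: [2.0, -0.9, 0.2]
gripper_width: 0.0854
```

Emit:
arm_command(
  increments=[
    [[0.0325,-0.011,0,-3.4],[0.033,-0.009,0,-3.4],[0.0335,-0.007,0,-3.4],[0.034,-0.005,0,-3.4],[0.034,-0.003,0,-3.4],[0.0345,-0.001,0,-3.4],[0.0345,0.001,0,-3.4],[0.034,0.003,0,-3.4]],
  ],
)

```text
time: 3.22
ee_pos: [0.4451, 0.0697, 0.3636]
ee_rot: [3.141, 0.0, 1.481]
contact_force: [2.2, -0.6, 1.5]
gripper_width: 0.0854
```

Emit:
arm_command(
  increments=[
    [[0.034,0.005,0,-3.4],[0.034,0.007,0,-3.4],[0.033,0.009,0,-3.4],[0.0325,0.011,0,-3.4],[0,0,0,0],[0,0,0,0]],
  ],
)

```text
time: 3.72
ee_pos: [0.4772, 0.2033, 0.3629]
ee_rot: [-3.141, -0.001, 1.719]
contact_force: [-0.3, -0.9, -0.0]
gripper_width: 0.0854
```

```bash
cat >> h.py <<'E'
def look(tag,names=("dial_grip","catch1_grip","catch2_grip","gate_hinge")):
    s=robot.sense(); cal=robot.get_calibration("wrist"); im,d=robot.camera("wrist"); out={}
    cv2.imwrite(f"pics/{tag}.png",im[:,:,::-1]); np.savez(f"pics/{tag}.npz",d=d,**cal)
    print(round(s["time"],2),s["ee_pos"].round(4),np.degrees(s["ee_rot"]).round(2),s["joint_positions"].round(2))
    for n in names:
        r=robot.landmark_of("wrist",n)
        print(n,[(np.round(q["xy"],1).tolist(),round(q["p"],2)) for q in r[:2]])
        if r: out[n]=r[0]["xy"]
    import json; json.dump({k:list(map(float,v)) for k,v in out.items()},open(f"pics/{tag}.json","w"))
    return im,d,cal,out
E
python3 - <<'E'
from h import *
look("w1")
E
```

```text
3.72 [0.4772 0.2033 0.3629] [-1.7995e+02 -5.0000e-02  9.8490e+01] [ 0.12  0.31 -0.81  1.66  0.23  1.27 -0.6 ]
dial_grip [([366.2, 269.5], 0.78)]
catch1_grip [([294.1, 249.6], 0.6), ([207.1, 330.0], 0.43)]
catch2_grip [([344.7, 173.0], 0.56)]
gate_hinge [([382.6, 79.7], 0.68), ([209.5, 330.0], 0.22)]
```

View pics/w1.png

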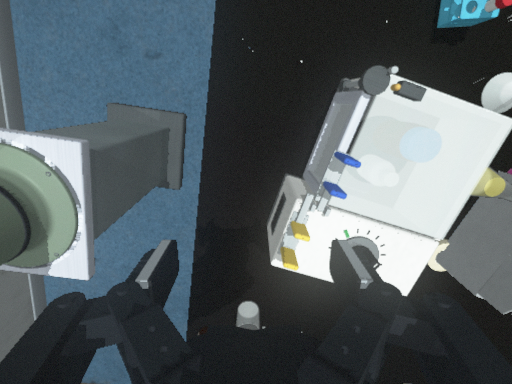

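Emit:
arm_command(
  increments=[
    [[-0.005,0.028,0.005,0],[-0.005,0.028,0.005,0],[-0.005,0.028,0.005,0],[-0.005,0.028,0.005,0],[-0.005,0.028,0.005,0],[0,0,0,0],[0,0,0,0]],
  ],
)

```text
time: 4.55
ee_pos: [0.6203, 0.1961, 0.3373]
ee_rot: [-3.14, -0.0, 1.714]
contact_force: [-0.6, -0.2, 0.5]
gripper_width: 0.0851
```

```bash
python3 - <<'E'
from h import *
import json
look("w2")
a=np.load("pics/w1.npz");b=np.load("pics/w2.npz");A=json.load(open("pics/w1.json"));B=json.load(open("pics/w2.json"))
S=robot.get_calibration("scene");T=robot.get_calibration("top")
for n in B:
    if n in A: p,e=tri([ray(a,A[n]),ray(b,B[n])]);print(n,p.round(4),round(e,4))
E
```

```text
4.55 [0.6203 0.1961 0.3373] [-1.7992e+02 -1.0000e-02  9.8200e+01] [ 0.05  0.57 -0.73  1.36  0.38  1.36 -0.54]
dial_grip [([266.1, 260.7], 0.8)]
catch1_grip [([187.0, 242.1], 0.8)]
catch2_grip [([231.5, 152.5], 0.68), ([267.7, 261.9], 0.5)]
gate_hinge [([258.3, 50.1], 0.89)]
dial_grip [0.6518 0.0879 0.1942] 0.0011
catch1_grip [0.55   0.0967 0.1853] 0.0006
catch2_grip [0.5921 0.2154 0.1826] 0.0014
gate_hinge [0.6069 0.3256 0.1818] 0.0011
```

View pics/w2.png

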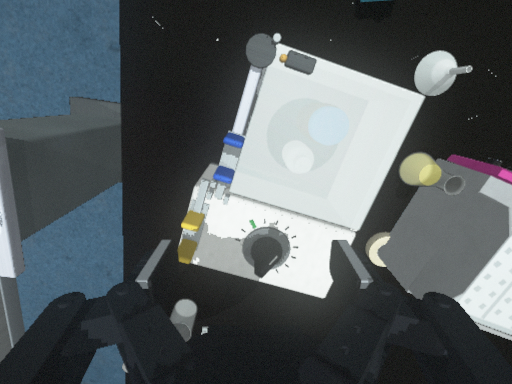

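```bash
python3 - <<'E'
from h import *
im=cv2.imread("pics/w2.png"); b=np.load("pics/w2.npz"); d=b["d"]
hsv=cv2.cvtColor(im,cv2.COLOR_BGR2HSV)
v,u=np.mgrid[0:384,0:512];K=b["mtx"];T=b["cam_to_world"]
P=np.stack([(u-K[0,2])/K[0,0]*d,(v-K[1,2])/K[1,1]*d,d],-1)@T[:3,:3].T+T[:3,3]
for nm,lo,hi in (("yel",(18,120,90),(32,255,255)),("blue",(105,150,60),(125,255,255)),("green",(50,90,60),(80,255,255))):
    m=cv2.inRange(hsv,lo,hi); m[:, :170]=0; m[:,330:]=0; m[:100]=0; m[300:]=0
    n,l,st,c=cv2.connectedComponentsWithStats(m)
    for i in range(1,n):
        if st[i,4]>8:
            q=P[(l==i)&(d>0)]
            top=q[q[:,2]>np.percentile(q[:,2],60)]
            print(nm,st[i].tolist(),c[i].round(1),"med",np.median(q,0).round(4),"top",np.median(top,0).round(4),top[:,2].max().round(3))
# unit top plane
m=(abs(P[...,2]-0.15)<0.008)&(d>0)
pts=P[m][:,:2].astype(np.float32); 
m8=m.astype(np.uint8); m8=cv2.morphologyEx(m8,cv2.MORPH_OPEN,np.ones((5,5)))
n,l,st,c=cv2.connectedComponentsWithStats(m8); i=1+np.argmax(st[1:,4]); pts=P[l==i][:,:2].astype(np.float32)
print("z",np.median(P[l==i][:,2])); print(cv2.minAreaRect(pts))
cv2.imwrite("pics/w2c.png",cv2.resize(im[100:300,160:360],None,fx=3,fy=3,interpolation=cv2.INTER_CUBIC))
# line fit of blue -> hinge
E
```

```text
yel [181, 211, 23, 20, 299] [191.9 220.7] med [0.554  0.1266 0.1862] top [0.5537 0.1255 0.1968] 0.199
yel [178, 239, 19, 25, 317] [185.8 251.1] med [0.5487 0.0811 0.1832] top [0.5495 0.0802 0.1961] 0.2
blue [223, 133, 20, 14, 145] [232.2 140.6] med [0.5913 0.2321 0.196 ] top [0.5931 0.2307 0.1971] 0.198
blue [214, 173, 18, 10, 92] [222.1 177.6] med [0.5858 0.1904 0.1973] top [0.5859 0.1893 0.198 ] 0.199
green [250, 220, 6, 8, 19] [252.7 223.6] med [0.6307 0.1173 0.1521] top [0.63   0.119  0.1528] 0.153
z 0.1508368788427471
((0.6677675247192383, 0.1766536831855774), (0.31018006801605225, 0.23387335240840912), 80.10298156738281)
```

View pics/w2c.png

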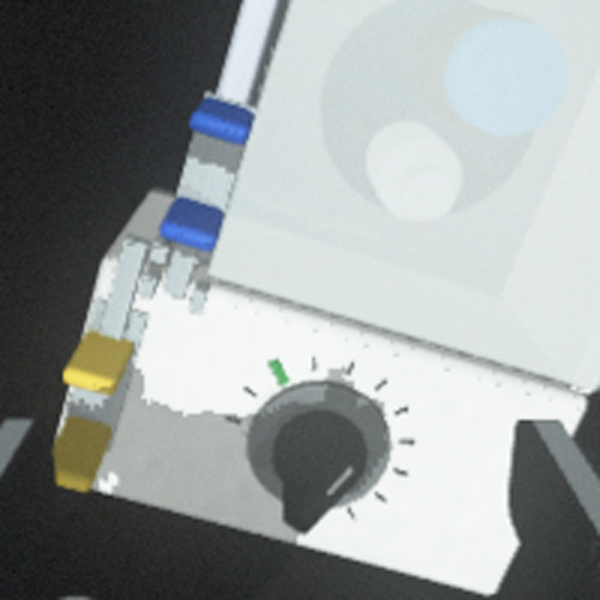

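```bash
python3 - <<'E'
from h import *
im=cv2.imread("pics/w2.png"); b=np.load("pics/w2.npz"); d=b["d"]
v,u=np.mgrid[0:384,0:512];K=b["mtx"];T=b["cam_to_world"]
P=np.stack([(u-K[0,2])/K[0,0]*d,(v-K[1,2])/K[1,1]*d,d],-1)@T[:3,:3].T+T[:3,3]
m=(P[...,2]>0.184)&(P[...,2]<0.21)&(np.hypot(P[...,0]-.65,P[...,1]-.09)<.035)
q=P[m]; print(m.sum(),np.median(q,0).round(4)); print(cv2.minAreaRect(q[:,:2].astype(np.float32)))
c=np.linalg.eigh(np.cov(q[:,:2].T)); print(c[0]**.5,c[1][:,1],q[:,:2].min(0),q[:,:2].max(0), (q[:,:2].min(0)+q[:,:2].max(0))/2)
th=np.radians(-9.9);R=np.array([[np.cos(th),-np.sin(th)],[np.sin(th),np.cos(th)]])
o=np.array([.6678,.1767])
for n,p in (("dial",q[:,:2].mean(0)),("c1",(.55,.0967)),("c2",(.5921,.2154)),("hinge",(.6069,.3256)),("yel+",(.5537,.1255)),("yel-",(.5495,.0802)),("bl+",(.5931,.2307)),("bl-",(.5859,.1893)),("green",(.63,.119))): print(n,R.T@(np.array(p)-o))
# white line
crop=cv2.resize(im[225:295,225:310],None,fx=9,fy=9,interpolation=cv2.INTER_CUBIC); crop=cv2.convertScaleAbs(crop,alpha=2.0)
cv2.imwrite("pics/w2d.png",crop)
h=np.where((d>0)&m,255,0).astype(np.uint8)[225:295,225:310]; cv2.imwrite("pics/w2m.png",cv2.resize(h,None,fx=7,fy=7))
E
```

```text
403 [0.6533 0.0858 0.1943]
((0.6536008715629578, 0.08316042274236679), (0.04086438566446304, 0.013530764728784561), 60.56621170043945)
[0.00410973 0.01228658] [0.50654439 0.86221388] [0.63906646 0.06225094] [0.66868906 0.10295441] [0.65387776 0.08260267]
dial [ 0.00145412 -0.09254072]
c1 [-0.10229155 -0.09906199]
c2 [-0.08122643  0.0251087 ]
hinge [-0.0855934  0.1362123]
yel+ [-0.1035982  -0.07005471]
yel- [-0.09994728 -0.11540226]
bl+ [-0.08287184  0.0403528 ]
bl- [-0.08284676 -0.00166862]
green [-0.02731682 -0.06333973]
```

View pics/w2d.png

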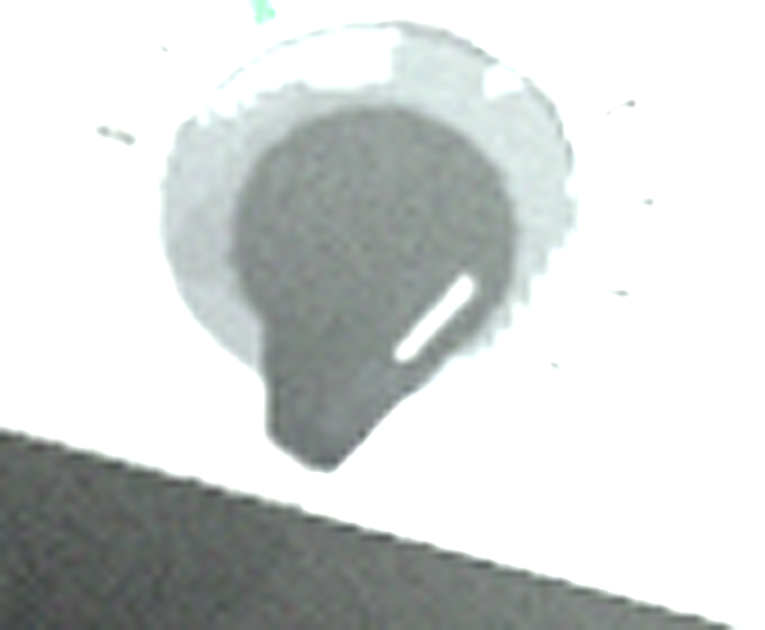

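```bash
python3 - <<'E'
from h import *
plan([(0.6536,0.0832,0.25,60.6,7),(0.6536,.0832,.170,60.6,4)])
E
```

```text
[[[-0.0168,0.0025,0.0127,5.39],[-0.0165,0.0041,0.0128,5.39],[-0.016,0.0056,0.0127,5.39],[-0.0155,0.0071,0.0127,5.38],[-0.0147,0.0085,0.0128,5.39],[-0.0139,0.0098,0.0127,5.39],[-0.0128,0.0111,0.0127,5.39]]]
  -> [0.6536 0.0832 0.25  ] 60.6
[[[-0.0,0.0,0.02,-0.0],[-0.0,0.0,0.02,-0.0],[-0.0,0.0,0.02,-0.0],[-0.0,0.0,0.02,-0.0]]]
  -> [0.6536 0.0832 0.17  ] 60.6
```

Emit:
arm_command(
  increments=[
    [[-0.017,0.0025,0.0125,5.4],[-0.0165,0.004,0.0125,5.4],[-0.016,0.0055,0.0125,5.4],[-0.0155,0.007,0.0125,5.4],[-0.015,0.0085,0.0125,5.4],[-0.014,0.01,0.0125,5.4],[-0.013,0.011,0.0125,5.3],[0,0,0,0]],
  ],
  gripper=0.6,
)

```text
time: 5.47
ee_pos: [0.6534, 0.0782, 0.2489]
ee_rot: [-3.141, 0.003, 1.048]
contact_force: [1.2, -0.4, 0.8]
gripper_width: 0.0514
```

Emit:
arm_command(
  increments=[
    [[0,0,0,0],[0,0,0,0]],
  ],
)

```text
time: 5.63
ee_pos: [0.6534, 0.0833, 0.2516]
ee_rot: [3.141, -0.001, 1.06]
contact_force: [-0.5, -0.2, 0.4]
gripper_width: 0.0513
```

```bash
cat >> h.py <<'E'
def cloud(tag):
    b=np.load(f"pics/{tag}.npz"); d=b["d"];v,u=np.mgrid[0:384,0:512];K=b["mtx"];T=b["cam_to_world"]
    P=np.stack([(u-K[0,2])/K[0,0]*d,(v-K[1,2])/K[1,1]*d,d],-1)@T[:3,:3].T+T[:3,3]
    P[d==0]=np.nan; return P
def bar(tag,c=(.6536,.0832)):
    P=cloud(tag); m=(P[...,2]>0.184)&(P[...,2]<0.21)&(np.hypot(P[...,0]-c[0],P[...,1]-c[1])<.026)
    print("bar",m.sum(),np.median(P[m],0).round(4) if m.sum() else "",cv2.minAreaRect(P[m][:,:2].astype(np.float32)) if m.sum() else "")
E
python3 - <<'E'
from h import *
look("w3"); bar("w3")
plan([(0.6536,.0832,.170,60.6,4)])
E
```

```text
5.63 [0.6534 0.0833 0.2516] [ 1.7997e+02 -5.0000e-02  6.0730e+01] [ 0.13  0.61 -0.56  1.46  0.33  1.17 -0.99]
dial_grip [([255.2, 204.7], 0.85)]
catch1_grip [([150.1, 244.4], 0.7)]
catch2_grip [([97.9, 96.9], 0.76)]
gate_hinge []
bar 839 [0.6552 0.0852 0.1944] ((0.6542168855667114, 0.08271792531013489), (0.04172232002019882, 0.013931076973676682), 60.30427169799805)
[[[0.0,0.0,0.0203,0.02],[0.0,0.0,0.0203,0.02],[0.0,0.0,0.0204,0.02],[0.0,0.0,0.0203,0.02]]]
  -> [0.6536 0.0832 0.17  ] 60.6
```

View pics/w3.png

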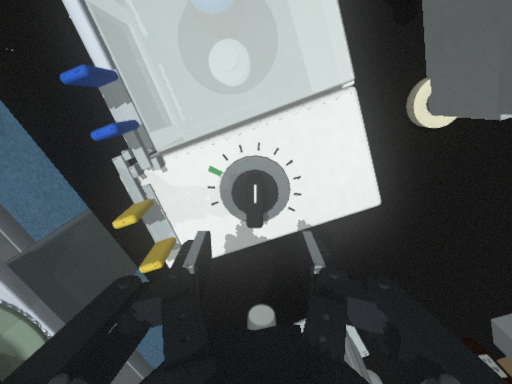

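The bar is between the open fingers, and its pointer line at (255,193) runs along the tool x axis. The fit gives a 41.7 x 13.9 mm bar at 60.3°, which matches the sizes given. I'll go down and grip.

Emit:
arm_command(
  increments=[
    [[0,0,0.02,0.3],[0,0,0.02,0],[0,0,0.02,0],[0,0,0.02,0],[0,0,0,0]],
  ],
)

```text
time: 6.3
ee_pos: [0.652, 0.0824, 0.1674]
ee_rot: [-3.138, 0.003, 1.054]
contact_force: [-0.5, -0.1, -0.6]
gripper_width: 0.051
```

Emit:
arm_command(
  increments=[
    [[0,0,0,0],[0,0,0,0],[0,0,0,0],[0,0,0,0],[0,0,0,0],[0,0,0,0]],
  ],
  gripper=0,
  newtons=30,
)

```text
time: 6.8
ee_pos: [0.6541, 0.0829, 0.1725]
ee_rot: [3.14, -0.001, 1.053]
contact_force: [-0.9, 0.4, 4.5]
gripper_width: 0.0133
```

Emit:
arm_command(
  increments=[
    [[0,0,0,-5],[0,0,0,-6.4],[0,0,0,-6.4],[0,0,0,-6.4],[0,0,0,-6.4],[0,0,0,-6.4],[0,0,0,-6.4],[0,0,0,-6.4]],
  ],
)

```text
time: 7.47
ee_pos: [0.6537, 0.083, 0.1724]
ee_rot: [3.14, 0.0, 1.927]
contact_force: [-5.8, 0.9, 6.3]
gripper_width: 0.0134
```

Emit:
arm_command(
  increments=[
    [[0,0,0,-6.4],[0,0,0,-5],[0,0,0,-3],[0,0,0,0],[0,0,0,0],[0,0,0,0]],
  ],
)

```text
time: 7.97
ee_pos: [0.6536, 0.0829, 0.1724]
ee_rot: [3.141, 0.0, 2.173]
contact_force: [-5.6, 0.1, 8.4]
gripper_width: 0.0135
```

```bash
python3 - <<'E'
from h import *
look("w4"); print(robot.sense()["moment"])
E
```

```text
7.97 [0.6536 0.0829 0.1724] [1.7996e+02 2.0000e-02 1.2452e+02] [ 0.26  0.75 -0.79  1.53  0.57  1.1  -0.05]
dial_grip [([252.0, 255.1], 0.62)]
catch1_grip [([92.0, 128.2], 0.83)]
catch2_grip []
gate_hinge []
[0.13441649 1.41120583 0.04207701]
```

View pics/w4.png

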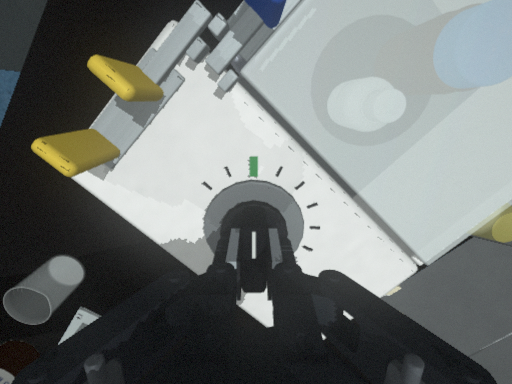

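Emit:
arm_command(
  increments=[
    [[0,0,0,0],[0,0,0,0],[0,0,0,0],[0,0,0,0],[0,0,-0.02,0],[0,0,-0.03,0],[0,0,-0.03,0],[0,0,0,0]],
  ],
  gripper=0.7,
)

```text
time: 8.88
ee_pos: [0.6554, 0.0835, 0.2565]
ee_rot: [3.135, 0.002, 2.173]
contact_force: [0.3, 0.4, -0.1]
gripper_width: 0.0598
```

```bash
python3 - <<'E'
from h import *
look("w5"); bar("w5")
th=np.radians(-9.9);R=np.array([[np.cos(th),-np.sin(th)],[np.sin(th),np.cos(th)]]);o=np.array([.6678,.1767])
print(o+R@[-.1012,-.099],o+R@[-.0828,.0235])
p=o+R@[-.1012,-.099]
plan([(p[0],p[1],.26,170.1,8)])
E
```

```text
8.88 [0.6554 0.0835 0.2565] [1.7964e+02 1.4000e-01 1.2450e+02] [ 0.28  0.67 -0.83  1.45  0.51  1.24  0.  ]
dial_grip [([252.0, 199.4], 0.95)]
catch1_grip [([151.0, 116.9], 0.9)]
catch2_grip [([282.8, 4.5], 0.78)]
gate_hinge []
bar 784 [0.6526 0.0848 0.1944] ((0.6540488600730896, 0.08279281854629517), (0.013459025882184505, 0.04112156480550766), 34.02998733520508)
[0.55108596 0.0965734 ] [0.59027328 0.2140858 ]
[[[0.0087,-0.0095,-0.0013,-5.7],[0.0096,-0.0086,-0.0012,-5.7],[0.0104,-0.0076,-0.0013,-5.7],[0.0112,-0.0065,-0.0013,-5.69],[0.0117,-0.0054,-0.0013,-5.7],[0.0122,-0.0042,-0.0012,-5.7],[0.0125,-0.003,-0.0013,-5.7],[0.0128,-0.0017,-0.0013,-5.7]]]
  -> [0.5511 0.0966 0.26  ] 170.1
```

View pics/w5.png

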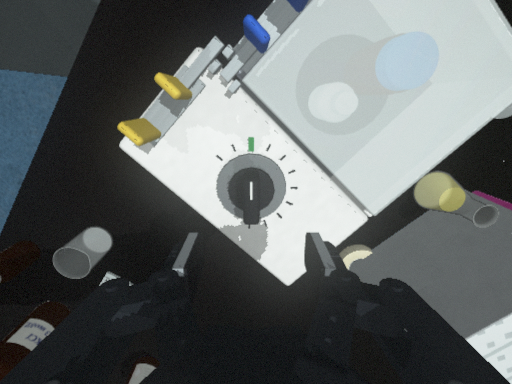

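The dial bar now lies at 124.0°, which is 0.80 rad. The pointer at (251,190) is in line with the green mark at (251,144). Next is the yellow catch.

Emit:
arm_command(
  increments=[
    [[0.0085,-0.0095,-0.001,-5.7],[0.0095,-0.0085,-0.001,-5.7],[0.0105,-0.0075,-0.001,-5.7],[0.011,-0.0065,-0.001,-5.7],[0.0115,-0.0055,-0.001,-5.7],[0.012,-0.004,-0.001,-5.7],[0.0125,-0.003,-0.001,-5.7],[0.013,-0.0015,-0.001,-5.7]],
  ],
  gripper=1,
)

```text
time: 9.8
ee_pos: [0.5512, 0.0967, 0.258]
ee_rot: [-3.141, -0.001, 2.974]
contact_force: [-0.2, 0.2, -0.1]
gripper_width: 0.0855
```

Emit:
arm_command(
  increments=[
    [[0,0,0,0],[0,0,0,0],[0,0,0,0]],
  ],
)

```text
time: 10.05
ee_pos: [0.5524, 0.0965, 0.2583]
ee_rot: [3.142, -0.001, 2.966]
contact_force: [-0.0, -0.5, -0.2]
gripper_width: 0.0854
```

```bash
cat >> h.py <<'E'
TH=np.radians(-9.9);R2=np.array([[np.cos(TH),-np.sin(TH)],[np.sin(TH),np.cos(TH)]]);O=np.array([.6678,.1767])
def U(p): return R2.T@(np.asarray(p)[:2]-O)
def W(p): return O+R2@np.asarray(p)
def tabs(tag):
    im=cv2.imread(f"pics/{tag}.png");P=cloud(tag);hsv=cv2.cvtColor(im,cv2.COLOR_BGR2HSV)
    for nm,lo,hi in (("yel",(18,120,60),(32,255,255)),("blue",(105,150,60),(125,255,255))):
        m=cv2.inRange(hsv,lo,hi)
        m&=((P[...,2]>0.188)&(P[...,2]<.203)&(P[...,0]<.65)&(P[...,1]>.04)).astype(np.uint8)*255
        n,l,st,c=cv2.connectedComponentsWithStats(m)
        for i in range(1,n):
            if st[i,4]>25:
                q=(P[l==i][:,:2]-O)@R2
                print(nm,st[i,4],c[i].round(0),"unit x",np.percentile(q[:,0],[2,98]).round(4),"y",np.percentile(q[:,1],[2,98]).round(4),"z",np.median(P[l==i][:,2]).round(4))
E
python3 - <<'E'
from h import *
import json
look("w6",("catch1_grip","catch2_grip","gate_hinge")); tabs("w6"); tabs("w5"); tabs("w3")
L={t:(np.load(f"pics/{t}.npz"),json.load(open(f"pics/{t}.json"))) for t in("w1","w2","w3","w5","w6")}
for n in("catch1_grip","catch2_grip","gate_hinge"):
    p,e=tri([ray(b,j[n]) for b,j in L.values() if n in j]); print(n,p.round(4),U(p).round(4),round(e,4))
E
```

```text
10.05 [0.5524 0.0965 0.2583] [ 1.8000e+02 -3.0000e-02  1.6996e+02] [ 0.45  0.59 -1.08  1.7   0.55  1.19  0.63]
catch1_grip [([248.0, 193.1], 0.75)]
catch2_grip [([389.4, 213.0], 0.89)]
gate_hinge []
yel 158 [230. 196.] unit x [-0.1128 -0.0951] y [-0.1207 -0.1145] z 0.1982
yel 201 [286. 196.] unit x [-0.1139 -0.095 ] y [-0.0755 -0.069 ] z 0.1971
blue 267 [414. 217.] unit x [-0.0939 -0.0751] y [0.0354 0.0423] z 0.1957
blue 171 [367. 219.] unit x [-0.0931 -0.0747] y [-0.0056  0.0006] z 0.1973
yel 357 [168.  85.] unit x [-0.1129 -0.0931] y [-0.0752 -0.0681] z 0.1971
yel 373 [132. 132.] unit x [-0.1116 -0.0918] y [-0.1206 -0.1139] z 0.1976
blue 373 [255.  29.] unit x [-0.0925 -0.0729] y [-0.0059  0.0014] z 0.1972
yel 295 [126. 220.] unit x [-0.1123 -0.0925] y [-0.0752 -0.068 ] z 0.1968
yel 301 [152. 264.] unit x [-0.1112 -0.0911] y [-0.1208 -0.1136] z 0.1972
blue 446 [76. 75.] unit x [-0.0922 -0.0725] y [0.0359 0.0433] z 0.1959
blue 326 [105. 132.] unit x [-0.0919 -0.0723] y [-0.0059  0.0018] z 0.197
catch1_grip [0.5498 0.0928 0.1801] [-0.1018 -0.103 ] 0.0021
catch2_grip [0.5914 0.2149 0.1808] [-0.0818  0.0245] 0.0018
gate_hinge [0.6069 0.3256 0.1818] [-0.0856  0.1362] 0.0011
```

View pics/w6.png

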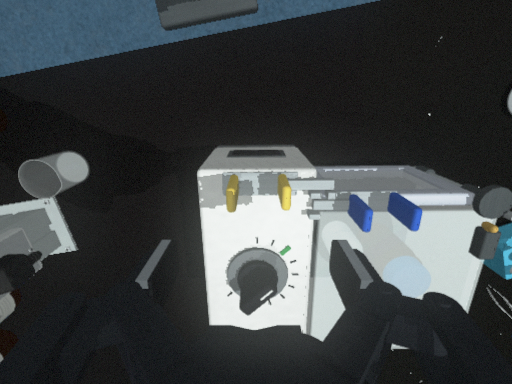

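```bash
python3 - <<'E'
from h import *
for t in("w5","w6"):
    P=cloud(t); q=P.reshape(-1,3); q=q[~np.isnan(q[:,0])]; uv=(q[:,:2]-O)@R2
    print(t,"rows x -0.125..-0.07, cols y")
    ys=np.arange(-.15,.075,.012); print('       ',' '.join('%4d'%round(y*1000+6) for y in ys))
    for x in np.arange(-.13,-.06,.008):
        print('%6.3f'%x,' '.join((lambda z:'%4d'%(np.percentile(z,90)*1000) if len(z)>3 else '   .')(q[(uv[:,0]>=x)&(uv[:,0]<x+.008)&(uv[:,1]>=y)&(uv[:,1]<y+.012)][:,2]) for y in ys))
p=W([-.1035,-.101]);print(p)
plan([(p[0],p[1],.163,170.1,5)])
E
```

```text
w5 rows x -0.125..-0.07, cols y
        -144 -132 -120 -108  -96  -84  -72  -60  -48  -36  -24  -12    0   12   24   36   48   60   72
-0.130    .    .    .    .    .    .    .    .    .    1    2    1    1    2    1    2    1    1    .
-0.122  150    .  150  150  150  149  149  151  150  149    1    1    2    1    .    1    1    1    0
-0.114  151    .  198  154  153  153  197  160  161  161  161    .    .    .    .    .    .    .    .
-0.106  151    .  198  181  153  153  198  161  161  161  161    .    .    .    .    .    .    .    .
-0.098  151  153  198  155  153  153  197  153  163  164  163  158  198  152  151  151    .    .    .
-0.090  151  151  151  151  151  151  151  151  151  161  161  185  198  152  152  155    .    .    .
-0.082  151  151  151  151  151  151  151  151  151  161  161  185  198  152  152  171    .    .    .
-0.074  151  151  151  151  151  151  151  151  163  164  152  151  196  151  151  171  151  151    .
-0.066  151  151  151  151  151  151  151  151  151  150  151  151  151  151  151  151  151  151    .
w6 rows x -0.125..-0.07, cols y
        -144 -1
[... 516 characters left out ...]
9  153  153  153  197  339  327  335  330  180  196  151  151  194  182  137  141
-0.090  330  151  151  151  151  151  152  333  329  335  161  186  197  151  151  195  136  148  148
-0.082  151  151  151  151  151  151  151  151  151  161  161  190  197  152  152  196  196  149  149
-0.074  151  151  151  151  151  151  151  151  163  164  151  152  196    .  151  188  178    .  152
-0.066  151  151  151  151  151  151  151  151  151  151  151  151  151    .  151  151  151    .  151
[0.54847635 0.09499862]
[[[0.0007,-0.0005,0.0191,-0.01],[0.0007,-0.0005,0.0191,-0.01],[0.0007,-0.0005,0.0191,-0.01],[0.0007,-0.0005,0.0192,-0.0],[0.0007,-0.0005,0.0191,-0.01]]]
  -> [0.5485 0.095  0.163 ] 170.1
```

The bolts and guides reach z = 0.161–0.164, so I'll keep the TCP at about 0.169.

Emit:
arm_command(
  increments=[
    [[0.001,-0.0005,0.018,-0.1],[0.0005,-0.0005,0.018,0],[0.001,-0.0005,0.018,0],[0.0005,-0.0005,0.018,0],[0.0005,-0.0005,0.017,0],[0,0,0,0],[0,0,0,0],[0,0,0,0]],
  ],
)

```text
time: 10.92
ee_pos: [0.5487, 0.0953, 0.1707]
ee_rot: [3.141, 0.001, 2.971]
contact_force: [0.4, -0.7, 0.5]
gripper_width: 0.0855
```

Emit:
arm_command(
  increments=[
    [[0,0,0,0],[0,0,0,0],[0,0,0,0],[0,0,0,0],[0,0,0,0],[0,0,0,0],[0,0,0,0],[0,0,0,0]],
  ],
  gripper=0,
  newtons=35,
)

```text
time: 11.58
ee_pos: [0.5485, 0.0945, 0.1707]
ee_rot: [-3.141, 0.001, 2.97]
contact_force: [-4.3, -4.7, 16.0]
gripper_width: 0.0406
```

Emit:
arm_command(
  increments=[
    [[0,0,0,0],[0,0,0,0],[0,0,0,0],[0,0,0,0],[0,0,0,0],[0,0,0,0]],
  ],
  newtons=60,
)

```text
time: 12.08
ee_pos: [0.5485, 0.0943, 0.1709]
ee_rot: [-3.14, 0.001, 2.97]
contact_force: [-6.1, -7.7, 19.9]
gripper_width: 0.0396
```

```bash
python3 - <<'E'
from h import *
im,*_=look("w7",()); tabs("w7"); print(robot.sense()["gripper_width"],robot.sense()["contact_force"])
cv2.imwrite("pics/w7c.png",cv2.resize(im[140:300,170:340,::-1],None,fx=3.5,fy=3.5,interpolation=cv2.INTER_CUBIC))
E
```

```text
12.08 [0.5485 0.0943 0.1709] [-1.7993e+02  7.0000e-02  1.7016e+02] [ 0.41  0.68 -1.    1.81  0.66  1.04  0.54]
yel 338 [220. 261.] unit x [-0.1131 -0.0947] y [-0.1209 -0.1164] z 0.1982
yel 151 [286. 257.] unit x [-0.1136 -0.1002] y [-0.0871 -0.0831] z 0.1973
blue 824 [432. 292.] unit x [-0.0936 -0.0748] y [-0.0067  0.0004] z 0.1957
blue 640 [503. 291.] unit x [-0.0939 -0.0744] y [0.035 0.04 ] z 0.1929
0.039811352081001415 [-6.42594274 -7.94908473 18.98509077]
```

View pics/w7c.png

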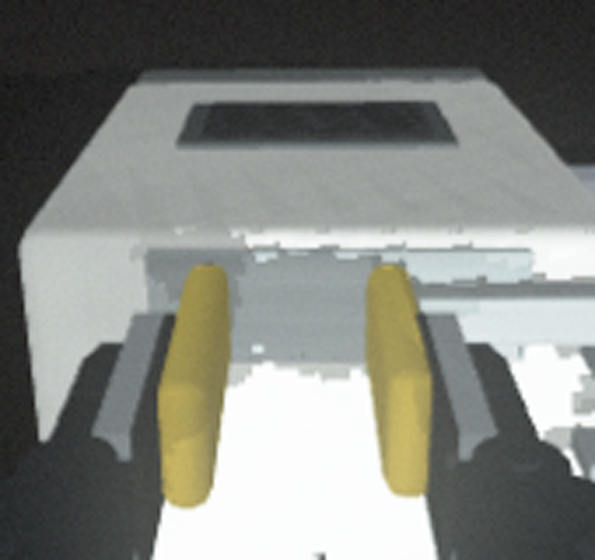

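Emit:
arm_command(
  increments=[
    [[0,0,0,0],[0,0,0,0],[0,0,0,0],[0,0,0,0],[0,0,0,0],[0,0,-0.03,0],[0,0,-0.03,0],[0,0,-0.03,0]],
  ],
  gripper=1,
)

```text
time: 12.8
ee_pos: [0.5478, 0.0951, 0.2607]
ee_rot: [3.141, -0.001, 2.971]
contact_force: [0.3, -0.3, 0.4]
gripper_width: 0.0855
```

Emit:
arm_command(
  increments=[
    [[0,0,0,0],[0,0,0,0],[0,0,0,0]],
  ],
)

```text
time: 13.05
ee_pos: [0.5481, 0.0946, 0.2593]
ee_rot: [-3.141, -0.0, 2.971]
contact_force: [0.0, 0.6, -0.8]
gripper_width: 0.0856
```

```bash
python3 - <<'E'
from h import *
look("w8",("catch2_grip",)); tabs("w8"); bar("w8")
E
```

```text
13.05 [0.5481 0.0946 0.2593] [-1.7997e+02 -2.0000e-02  1.7020e+02] [ 0.46  0.58 -1.08  1.72  0.55  1.19  0.63]
catch2_grip [([390.8, 217.4], 0.81), ([259.6, 298.3], 0.25)]
yel 137 [233. 200.] unit x [-0.1127 -0.095 ] y [-0.1208 -0.1153] z 0.1984
yel 123 [275. 199.] unit x [-0.1136 -0.095 ] y [-0.0871 -0.0809] z 0.1971
blue 174 [369. 223.] unit x [-0.0934 -0.0748] y [-0.0056  0.0005] z 0.1972
blue 255 [415. 221.] unit x [-0.0938 -0.075 ] y [0.0355 0.0421] z 0.1957
bar 714 [0.6503 0.083  0.194 ] ((0.6534150242805481, 0.08219057321548462), (0.014330645091831684, 0.042397916316986084), 35.38182830810547)
```

View pics/w8.png

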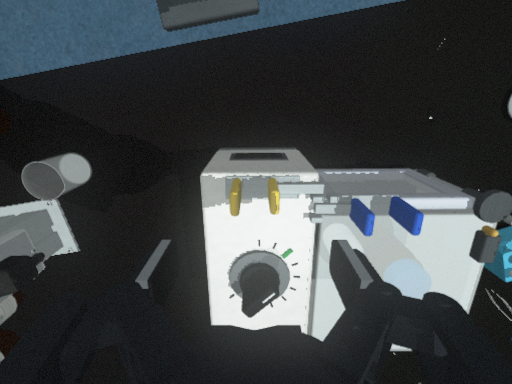

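The yellow slider moved 11.6–11.9 mm, so it is fully squeezed. Next is the blue catch.

```bash
python3 - <<'E'
from h import *
p=W([-.0838,.0237]);print(p,W([-.0845,.138]))
plan([(p[0],p[1],.26,170.1,5),(p[0],p[1],.170,170.1,5)])
E
```

```text
[0.58932256 0.21445475] [0.60828448 0.3271731 ]
[[[-0.0041,0.025,-0.0002,0.02],[-0.0041,0.025,-0.0003,0.03],[-0.0041,0.025,-0.0002,0.02],[-0.0041,0.0251,-0.0002,0.02],[-0.004,0.025,-0.0003,0.03]]]
  -> [0.5893 0.2145 0.26  ] 170.1
[[[-0.0,-0.0,0.018,-0.0],[-0.0,-0.0,0.018,-0.0],[-0.0,-0.0,0.018,-0.0],[-0.0,-0.0,0.018,-0.0],[-0.0,-0.0,0.018,-0.0]]]
  -> [0.5893 0.2145 0.17  ] 170.1
```

Emit:
arm_command(
  increments=[
    [[-0.004,0.025,0,0.1],[-0.004,0.025,0,0],[-0.004,0.025,0,0],[-0.004,0.025,0,0],[-0.004,0.025,0,0],[0,0,0,0],[0,0,0,0],[0,0,0,0]],
  ],
)

```text
time: 13.82
ee_pos: [0.589, 0.2143, 0.2589]
ee_rot: [-3.141, -0.001, 2.969]
contact_force: [-0.3, 0.0, -0.1]
gripper_width: 0.0857
```

```bash
python3 - <<'E'
from h import *
look("w9",("catch2_grip","gate_hinge")); tabs("w9"); s=robot.sense();print(U(s["ee_pos"]))
p=W([-.0838,.0237]);plan([(p[0],p[1],.170,170.1,5)])
E
```

```text
13.82 [0.589  0.2143 0.2589] [-1.7995e+02 -6.0000e-02  1.7013e+02] [ 0.18  0.68 -1.02  1.53  0.6   1.27  0.48]
catch2_grip [([255.4, 197.1], 0.85)]
gate_hinge [([382.8, 199.4], 0.95)]
yel 298 [123. 178.] unit x [-0.1137 -0.0949] y [-0.0862 -0.0798] z 0.1966
yel 397 [ 82. 180.] unit x [-0.1124 -0.0934] y [-0.1211 -0.1134] z 0.1969
blue 76 [275. 199.] unit x [-0.0934 -0.0755] y [0.0378 0.0432] z 0.1961
[-0.08356786  0.02288014]
[[[0.0,0.0002,0.0179,-0.01],[0.0001,0.0001,0.0179,-0.01],[0.0,0.0002,0.018,-0.01],[0.0001,0.0002,0.0179,-0.01],[0.0,0.0001,0.0179,-0.01]]]
  -> [0.5894 0.2144 0.17  ] 170.1
```

View pics/w9.png

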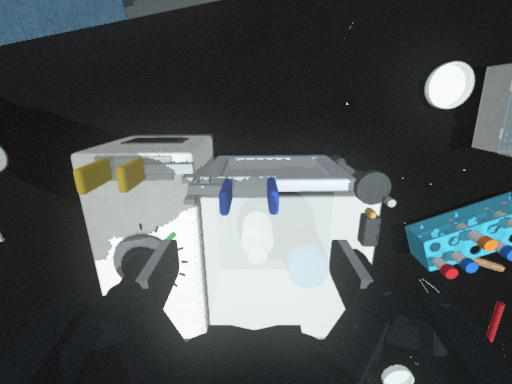

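Emit:
arm_command(
  increments=[
    [[0,0.0002,0.018,0],[0,0.0002,0.018,0],[0,0.0002,0.018,0],[0,0.0002,0.018,0],[0,0.0002,0.017,0],[0,0,0,0],[0,0,0,0],[0,0,0,0]],
  ],
)

```text
time: 14.63
ee_pos: [0.5899, 0.2156, 0.1719]
ee_rot: [3.141, 0.001, 2.968]
contact_force: [0.3, -0.7, 0.6]
gripper_width: 0.0851
```

Emit:
arm_command(
  increments=[
    [[0,0,0,0],[0,0,0,0],[0,0,0,0],[0,0,0,0],[0,0,0,0],[0,0,0,0],[0,0,0,0],[0,0,0,0]],
  ],
  gripper=0,
  newtons=60,
)

```text
time: 15.3
ee_pos: [0.5899, 0.2154, 0.1718]
ee_rot: [-3.141, 0.001, 2.969]
contact_force: [-0.8, -1.2, 10.1]
gripper_width: 0.0373
```

```bash
python3 - <<'E'
from h import *
im,*_=look("w10",()); tabs("w10"); s=robot.sense(); print(s["gripper_width"],s["contact_force"],U(s["ee_pos"]))
E
```

```text
15.3 [0.5899 0.2154 0.1718] [-1.7997e+02  7.0000e-02  1.7011e+02] [ 0.15  0.77 -0.97  1.62  0.69  1.13  0.41]
yel 1074 [ 41. 225.] unit x [-0.114  -0.0943] y [-0.0864 -0.0793] z 0.1957
blue 66 [221. 251.] unit x [-0.0942 -0.087 ] y [0.0067 0.0099] z 0.197
blue 79 [282. 253.] unit x [-0.0932 -0.0855] y [0.038  0.0415] z 0.1965
blue 72 [222. 269.] unit x [-0.0861 -0.0747] y [0.0069 0.0101] z 0.1978
0.037944060932424806 [-0.94955914 -2.04525655  9.26765128] [-0.0834766   0.02478369]
```

View pics/w10.png

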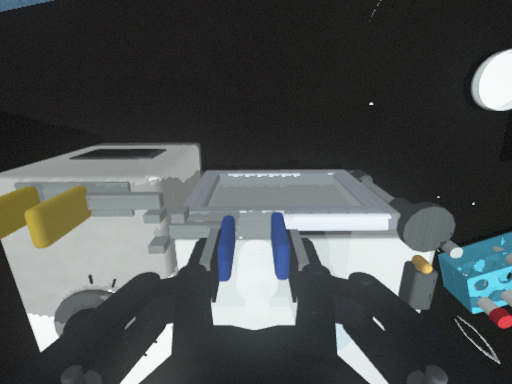

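Emit:
arm_command(
  increments=[
    [[0.006,0.0002,0,3],[0.008,0.0003,0,4],[0.008,0.0003,0,4],[0.008,0.0003,0,4],[0.008,0.0003,0,4],[0,0,0,0],[0,0,0,0]],
  ],
)

```text
time: 15.93
ee_pos: [0.554, 0.2278, 0.1718]
ee_rot: [-3.141, 0.002, 2.637]
contact_force: [-2.0, -3.8, 11.8]
gripper_width: 0.0376
```

```bash
cat >> h.py <<'E'
def gang():
    s=robot.sense(); p=U(s["ee_pos"])-np.array([-.0845,.138]); print("gate by pos",np.degrees(np.arctan2(-p[0],-p[1])).round(1),"r",np.hypot(*p).round(4),"by yaw",round(170.1-np.degrees(s["ee_rot"][2]),1),"F",s["contact_force"].round(1),"w",round(s["gripper_width"],4),"pos",s["ee_pos"].round(4))
E
python3 - <<'E'
from h import *
gang(); look("w11",())
E
```

```text
gate by pos 18.8 r 0.1132 by yaw 19.0 F [-2.  -3.8 11.8] w 0.0376 pos [0.554  0.2278 0.1718]
15.93 [0.554  0.2278 0.1718] [-1.7995e+02  1.0000e-01  1.5107e+02] [ 0.1   0.7  -0.91  1.7   0.62  1.06  0.06]
```

View pics/w11.png

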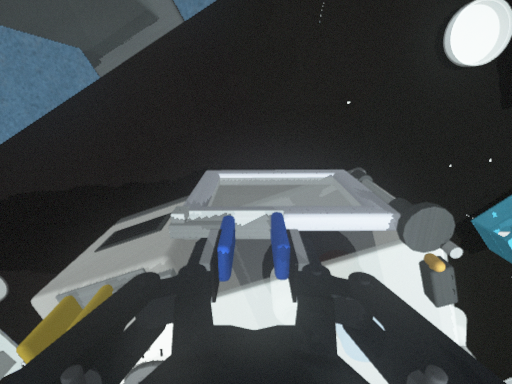

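The gate is opening: it is at 19° and still square between the fingers in the picture. I'll carry on with the swing.

Emit:
arm_command(
  increments=[
    [[0.01,0.0004,0,5],[0.01,0.0004,0,5],[0.01,0.0004,0,5],[0.01,0.0004,0,5],[0.01,0.0004,0,5],[0.01,0.0004,0,5],[0,0,0,0],[0,0,0,0]],
  ],
)

```text
time: 16.65
ee_pos: [0.5109, 0.2689, 0.1717]
ee_rot: [-3.141, 0.002, 2.114]
contact_force: [-4.3, -8.0, 16.6]
gripper_width: 0.0377
```

```bash
python3 - <<'E'
from h import *
gang()
E
```

```text
gate by pos 49.2 r 0.1135 by yaw 49.0 F [-4.3 -8.  16.6] w 0.0377 pos [0.5109 0.2689 0.1717]
```

Emit:
arm_command(
  increments=[
    [[0.01,0.0004,0,5],[0.01,0.0004,0,5],[0.01,0.0004,0,5],[0.01,0.0004,0,5],[0.01,0.0004,0,5],[0.01,0.0004,0,5],[0.008,0.0003,0,4],[0,0,0,0]],
  ],
)

```text
time: 17.32
ee_pos: [0.4945, 0.335, 0.1717]
ee_rot: [3.141, 0.0, 1.516]
contact_force: [-4.5, -10.3, 21.8]
gripper_width: 0.0372
```

Emit:
arm_command(
  increments=[
    [[0,0,0,0],[0,0,0,0],[0,0,0,0],[0,0,0,0]],
  ],
)

```text
time: 17.65
ee_pos: [0.4944, 0.334, 0.1718]
ee_rot: [3.142, 0.0, 1.521]
contact_force: [-3.4, -6.0, 15.1]
gripper_width: 0.0373
```

```bash
python3 - <<'E'
from h import *
gang(); look("w12",())
for c in("top","scene"):
    im,d=robot.camera(c); im=im[100:300,110:390] if c=="top" else im[90:300,120:370]
    cv2.imwrite(f"pics/{c}12.png",cv2.resize(im[:,:,::-1],None,fx=2.8,fy=2.8,interpolation=cv2.INTER_CUBIC))
E
```

```text
gate by pos 83.5 r 0.114 by yaw 83.0 F [-3.4 -6.  15.1] w 0.0373 pos [0.4944 0.334  0.1718]
17.65 [0.4944 0.334  0.1718] [1.800e+02 2.000e-02 8.713e+01] [-0.25  0.62 -0.65  1.71  0.44  0.97 -1.12]
```

View pics/w12.png

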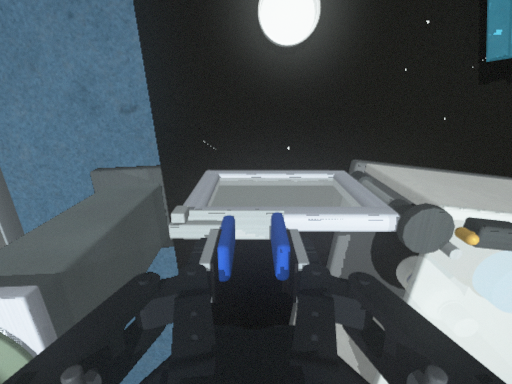

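View pics/top12.png

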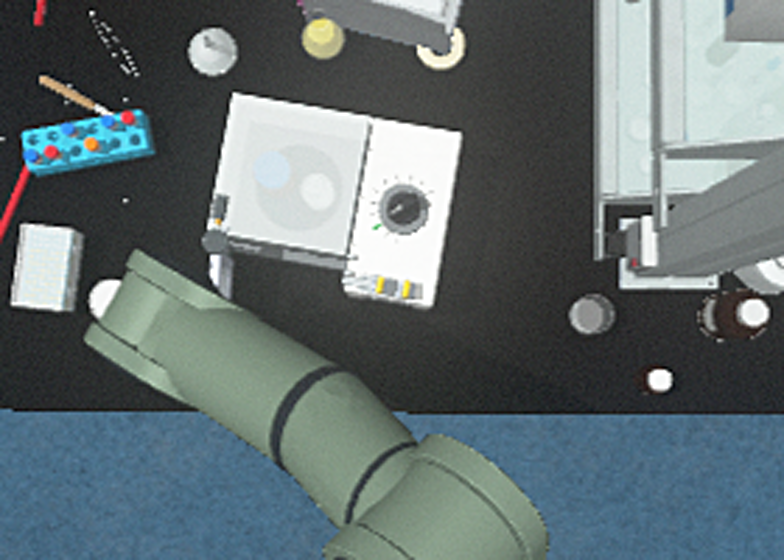

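View pics/scene12.png

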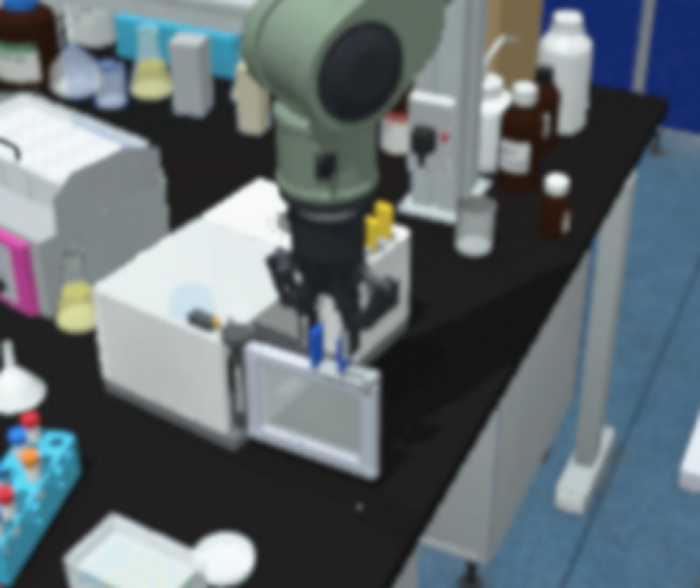

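The gate is about 83° open, held by the blue handle. In the top picture the dial's pointer at about (400,212) leads to the green mark at about (377,227). The petri dish, beaker and vial stand where they were. I'm handing in now.

```bash
python3 - <<'E'
from plant import robot
print(robot.hand_in(), robot.sense()["time"])
E
```

```text
the job is handed in; nothing more can be done
the job is handed in; nothing more can be done
```

The job is done and handed in at about 18 s of the 61 s allowed. The gripper still holds the blue handle with the gate about 83° open.

- **Dial:** I turned it from about 1.91 rad down to the green idle mark. Just after release, the bar measured 124.0° against a target of 124.3°, which is 0.80 rad, and the pointer was in line with the mark. A later, more oblique measurement gave 125.4° (about 0.02 rad off); the final top picture still shows the dial on the mark.
- **Yellow catch:** I squeezed it and let it go. It measured 11.6–11.9 mm of travel, which is fully squeezed within the measuring error. While gripped, the finger opening read 39.6–40.6 mm rather than the expected 38 mm, so I relied on the travel seen in the picture.
- **Blue catch and gate:** The catch was squeezed at 60 N and held at a finger opening of about 37–38 mm (expected 40 mm). The gate went over its detent, and both the arm's position (83.5°) and the hand's yaw (83.0°) agree on how far it is open.
- **Forces:** The highest single component I read was about 22 N, upward, during the swing, with 15 N at the end.
- **Beaker, petri dish and vial:** They look unmoved in the last pictures; I judged this by eye rather than measuring.

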